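# Pull the filter plate of the carving bench's dust extractor

### The arm

A 6-joint arm with a two-finger parallel gripper is mounted at the origin on the work surface. World frame = base frame: x ahead of the robot, y to its left, z up, the work surface at z = 0. Lengths are in m, angles in rad, forces in N, time in s.
With the tool pointing down it reaches from about 0.275 to 0.85 m from the base axis. Payload 19 kg.
Tool frame: the origin (TCP) lies on the centre line of the jaws, within the pads' length; the fingertips stand 25 mm ahead of it and the grasp point (between the pads) lies 6 mm ahead of it; z points along the fingers, x is the direction in which the jaws open and shut, and the axes are right-handed (so a half turn about z gives the same grasp; the last joint's range is limited). The gripper opens to 85 mm and grips with 20 to 120 N. Pads are 22 mm wide; open, the fingers measure 114 mm over their backs; the gripper's body (76 mm by 85 mm) begins 54 mm behind the grasp point. The pads swing forward as they close: fully open they stand 13 mm farther back than shut.
Start: joints at [1.134, 0.15, 1.437, -0, 1.554, -0.134], TCP at [0.171, 0.549, 0.256] pointing down, gripper open.
Joint ranges: [-2.8, 2.8], [-0.68, 2.1], [0.12, 2.68], [-1.39, 4.53], [0.16, 2.79], [-2.81, 2.81]. Speed limits (rad/s): [1.89, 1.89, 2.22, 3.01, 3.01, 3.01].

### API

Orientations are given as a unit quaternion [w, x, y, z].
In Python, from bench import sensors, grab_frame, camera_info, ticket gives the robot as it stands.
- The arm moves only by the tool drive_tool, never from a script. Its argument "deltas" is a list of rows, each a list of 5 numbers: the shift along the tool's x, y, z in m, then the turn about the tool's z in degrees, then the opening in per cent of the stroke, from 0 (shut) to 100 (fully open). In form: [[tx, ty, tz, yaw, hand], ...]. A call has 1 to 12 rows; each row is the pose to reach, as a shift and turn from the pose measured when the call began, along the tool's axes at that moment; what a row does not reach only later rows make up. A row lasts 1/10 s, in which the tool goes at most 50 mm and 8.59 degrees, less where a joint would pass 70% of its speed; a pose out of reach is approached as far as the arm can. A call with a gripper value outside its range is refused whole. The fingers move at their own pace and stop on an object; the grip force is fixed at half the most. Time passes only in rows, so rows that repeat a pose let the fingers close. It gives the time, the measured TCP pose, the force and the opening at its end, in the units of the state.
- sensors.read_state(): the state, without advancing time (a new reading comes with each control period).
- grab_frame(name): name is "side" or "top" or "wrist"; returns the picture (420x560x3 uint8, blue, green, red); there is no depth.
- camera_info(name): a dict with "fx", "fy", "cx", "cy" (pixels), "camera_from_world" (4x4, takes a point from world to camera coordinates); the wrist camera has in their place "tool_from_camera" (4x4, takes a point from camera to tool coordinates, whose origin is the TCP and whose axes are the tool frame's). Camera axes: x right, y down, z forward; pixel columns grow to the right and rows downward; lengths in m; the calibration is good to about 2 mm. A picture is of the moment at which its call begins: read the wrist's pose just before it. camera_info takes no time and is no camera call.
- ticket.hand_in(): hands the job in, once; it reports no verdict.
The state is a dict: "time": time; "q": joint angles; "joint_velocities": joint speeds; "joint_efforts": joint torques, N m; "eef_pos": TCP position; "tcp_rot": TCP orientation; "wrist_force": force on the tool from outside, world axes, zero at the start; "torque": the same for the moment, N m; "gripper_width": finger opening in m.
Only numpy, scipy, OpenCV 4.12 (cv2) and the standard library are available. Lean on these libraries where they do the work, as an engineer would, in place of code of your own. Each camera call takes 0.05 s, during which the arm holds its last target.

### The job

The filter of the bench dust extractor is due for a brush-down. Flip the cam lever on its deck round to the free position, then lift the top flap and leave it standing open (upright or beyond), then draw the hidden filter plate out by its tab. Finish while still holding the plate in the gripper, upright and still, a good hand's breadth or more above the middle of the steel tray; do not set it down, and leave the gouge, hammer and carving where they lie.

Things in the scene. Friction and masses are not known exactly. Their poses are not given: they have to be found in the camera images.
- extractor: Grey steel box, fixed, 160 mm high to its deck. Origin on the bench under its filter slot: the box spans x -125 to +97, y -115 to +115 mm. z up, -x is the louvred front, +y its left. Under the flap is a well (x and y -72 to +72 mm, floor at z = 100 mm); a slot along x in the floor's middle (125 x 13 mm, bottom at z = 50 mm) holds the filter plate.
- cam_lever (a joint): Cam lever on an upright spindle at the deck's front; swings level, rad. 0 = locked, arm towards the extractor's -y (right). Grows clockwise from above to the stop at 1.6 = free, arm towards its -x, overhanging the front. Starts at 0 to 0.25. Locked, a lug below deck blocks the plate's shoulder; free means near the stop. Friction 0.1 N m; stays where left.
- lever_grip (a point): Centre of the graspable part of the lever's upright black round post, 60 mm from the spindle axis; post diameter 16 mm. This point is 36 mm above the deck, the post's top 51 mm above it; the flat arm under the post is 14 mm wide with its top 13 mm above the deck.
- lever_pivot (a point): Point on the lever's vertical spindle axis at the height of lever_grip (98 mm in front of the extractor's origin); a steel boss of 28 mm diameter reaches 15 mm above the deck there.
- flap (a joint): Aluminium top flap, 160 x 160 x 6 mm, hinged along its left (+y) edge, rad. 0 = shut (level), 1.57 = upright, stop at 1.9; its right (-y) edge rises. A stiff hinge (friction 0.23 N m, flap 0.2 kg) keeps it where it is left; about 3 N at the handle moves it. Starts shut, 0 to 0.05.
- flap_handle (a point): Centre of the flap's handle: a black round bar along the extractor's x, 34 mm long, 16 mm diameter, on a thin stem, its centre 30 mm above the flap's underside, 130 mm from the hinge line and 30 mm in from the flap's free edge. Gripped by its two ends it can turn between the fingers as the flap swings.
- flap_hinge (a point): Middle of the hinge line, which runs along the extractor's x; at x = 0, y = +80 mm, z = 160.5 mm of the extractor.
- plate: Filter plate, aluminium frame with grey filter, 120 (x) x 10 (y) x 80 mm high, about 0.25 kg, loose, upright in the slot with 1.5 mm play per face. Origin at the centre of its lower edge, z up; starts at x = 0, y = 0, z = 50 mm of the extractor, axes parallel to it, hidden under the flap. Upper edge 30 mm below the deck; must rise 110 mm to clear the deck.
- plate_tab (a point): Centre of the plate's grip tab, 91 mm above the plate's origin: 40 (x) x 12 (y) x 22 mm high, in the middle of the upper edge; its top is 102 mm above the plate's origin, 8 mm below the deck. Free room of 60 mm to the well walls on both sides in y.
- tray: Open steel tray, fixed, 180 (x) x 130 (y) x 25 mm high, on the bench to the right of the extractor. Origin at the centre of its underside.
- gouge: Bystander: gouge lying on the bench, 210 mm long, 24 mm thick wooden handle. Origin under the middle of the 120 mm handle, x towards its blade. Leave alone.
- hammer: Bystander: hammer with wooden handle lying along its x. Leave alone.
- carving: Bystander: wooden block 90 x 80 x 50 mm with a round carved boss. Origin at the centre of its underside. Leave alone.
Not all that is in view belongs to the job. What is shaped like the tray but blue or orange is not meant.

How it is judged:
On the way, in this order (a step that is already met when the one before it is completed fails the run):
1. the cam lever is flipped to free, the flap still shut (value of joint cam_lever above 1.35 rad and value of joint flap below 0.3 rad), for 0.2 s.
2. the flap stands open, the plate still in its slot (value of joint flap above 1.4 rad and z of plate in the frame of extractor below 0.08 m), for 0.2 s.
3. the plate is drawn clear of the extractor, in the gripper (z of plate in the frame of extractor above 0.162 m and contact force between the fingers and plate above 1 N), for 0.1 s.
At the end, for the whole second after the job is handed in: The plate is held still in the fingers, upright within 0.25 rad, its lower edge more than 60 mm above the bench and its centre within 40 mm of the tray's centre seen from above, touching neither tray nor extractor; the lever is at 1.35 rad or more, the flap at 1.4 rad or more (contact force between the fingers and plate above 1 N and height (world z) of plate above 0.06 m and horizontal distance between plate and tray below 0.04 m and angle between plate's own z axis and vertical below 0.25 rad and linear speed of plate below 0.03 m/s and contact force between plate and tray below 0.2 N and contact force between plate and extractor below 0.2 N and value of joint cam_lever above 1.35 rad and value of joint flap above 1.4 rad); the arm keeps its last pose, push and grip.
It fails at once if a gouge, the hammer or the carving is moved by more than 25 mm (distance of any of gouge, hammer, carving from where it was at the start of the episode above 0.025 m).
It also fails if it takes over 70 s, if anything falls off the work surface, if the arm or the gripper's body presses on something with over 40 N, if the wrist force passes 120 N, or if a joint passes its speed limit or range.

## Working session

There is one attempt and no reset: what is moved stays moved. The work goes in short steps, Python scripts to look and compute and a tool call to move; the robot and the scene stay as the last step left them, time stands still between calls to the robot, and variables do not carry over. Pictures are saved under pics/ and viewed, and the job is handed in when it is done.

Besides the shell and the picture viewer there is one more tool, called after ">>>" in YAML: its name, and indented under it one key for each argument. drive_tool: Moves the arm, as the interface text tells. Its arguments: {"type":"object","properties":{"deltas":{"type":"array","items":{"type":"array","items":{"type":"number"}}}},"required":["deltas"]}

```bash
ls; mkdir -p pics
python3 - <<'E'
from bench import sensors, grab_frame, camera_info
import cv2
s=sensors.read_state(); print(s)
for n in ("side","top","wrist"):
    print(n,camera_info(n)); cv2.imwrite(f"pics/{n}0.png",grab_frame(n))
E
```

```text
pics
{'time': 0.0, 'q': array([ 1.13400454e+00,  1.50949540e-01,  1.43798805e+00, -9.00563671e-06,
        1.55378467e+00, -1.34038463e-01]), 'joint_velocities': array([-0.00107702,  0.00103359,  0.00052595, -0.00128757, -0.0002845 ,
        0.00116135]), 'joint_efforts': array([ 3.87489970e-03, -7.13052535e+01, -5.70885801e+01,  1.28511138e-04,
        8.79827159e-03,  1.42590893e-04]), 'eef_pos': array([0.17139278, 0.5486516 , 0.2557176 ]), 'tcp_rot': array([ 2.74723879e-04,  8.05651558e-01,  5.92389439e-01, -4.93508006e-04]), 'wrist_force': array([1.03231117, 0.14505116, 0.0558228 ]), 'torque': array([-0.01278939, -0.03193729,  0.01536666]), 'gripper_width': 0.08523829755358411}
side {'fx': 495.1750500031346, 'fy': 495.1750500031346, 'cx': 272.10547838294497, 'cy': 203.69204452802413, 'camera_from_world': array([[ 0.83924419, -0.54366292,  0.00999061, -0.47791847],
       [-0.31260099, -0.49742811, -0.80922549,  0.20568775],
       [ 0.44491551,  0.67601472, -0.58741322,  1.59077998],
       [ 0.        ,  0.        ,  0.        ,  1.        ]])}
top {'fx': 433.7402563783396, 'fy': 433.7402563783396, 'cx': 273.8948820624699, 'cy': 211.40589285544542, 'camera_from_world': array([[-0.01544402, -0.99986483, -0.00563864, -0.06006791],
       [-0.97867252,  0.01627153, -0.20478121,  0.51254571],
       [ 0.20484528,  0.00235574, -0.97879153,  1.41428291],
       [ 0.        ,  0.        ,  0.        ,  1.        ]])}
wrist {'fx': 302.9936450127204, 'fy': 302.9936450127204, 'cx': 278.78698912438085, 'cy': 208.99328271773328, 'tool_from_camera': array([[ 9.99999716e-01,  3.44691798e-04,  6.70883242e-04,
        -6.45045993e-04],
       [-5.16099223e-04,  9.61341899e-01,  2.75357017e-01,
        -6.97268612e-02],
       [-5.50034865e-04, -2.75357285e-01,  9.61341803e-01,
        -1.17512957e-01],
       [ 0.00000000e+00,  0.00000000e+00,  0.00000000e+00,
         1.00000000e+00]])}
```

View pics/side0.png

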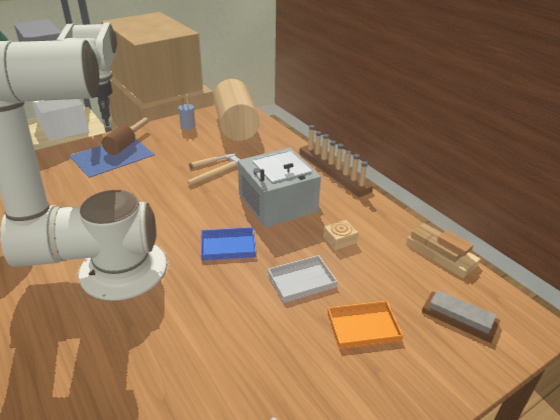

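View pics/top0.png

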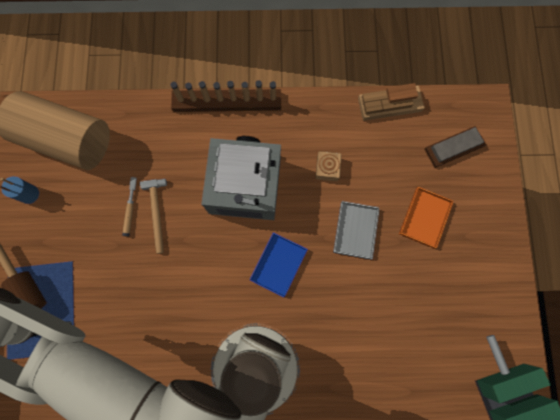

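View pics/wrist0.png

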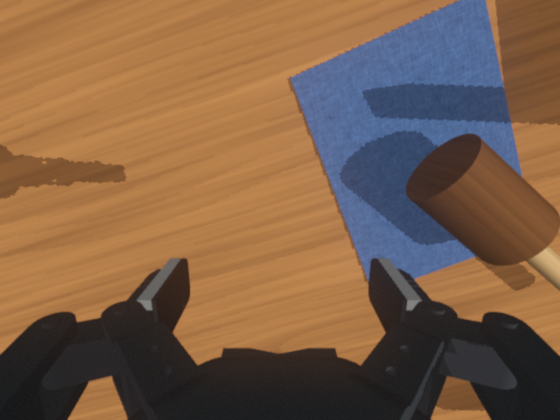

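The top view shows the extractor at about (243,178), the steel tray at (357,230), the blue tray at (280,264) and the orange one at (428,217). The gouge and hammer lie left of the extractor, the carving right of it at (329,165). I'll zoom in.

Run:
```python
import cv2
t=cv2.imread("pics/top0.png")[120:270,190:400]; cv2.imwrite("pics/topz.png",cv2.resize(t,(798,570),interpolation=cv2.INTER_CUBIC))
t=cv2.imread("pics/side0.png")[135:235,220:360]; cv2.imwrite("pics/sidez.png",cv2.resize(t,(798,570),interpolation=cv2.INTER_CUBIC))
```

```text
(no output)
```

View pics/topz.png

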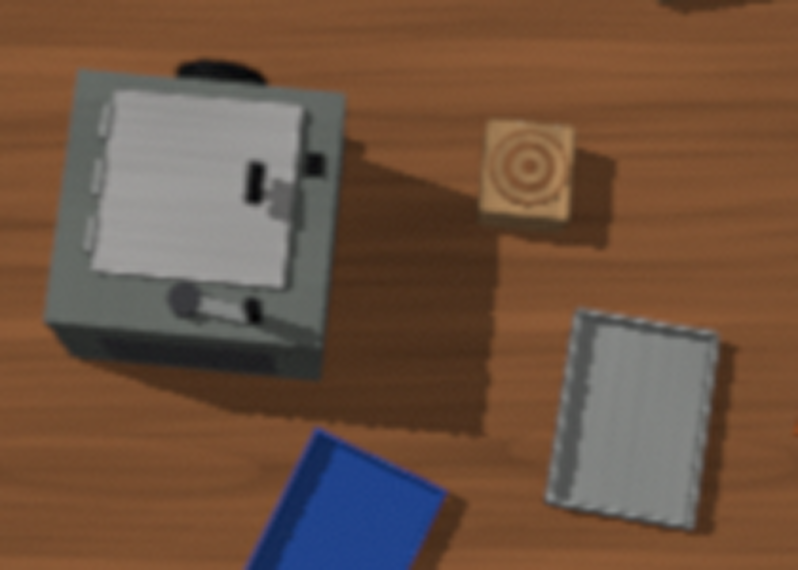

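View pics/sidez.png

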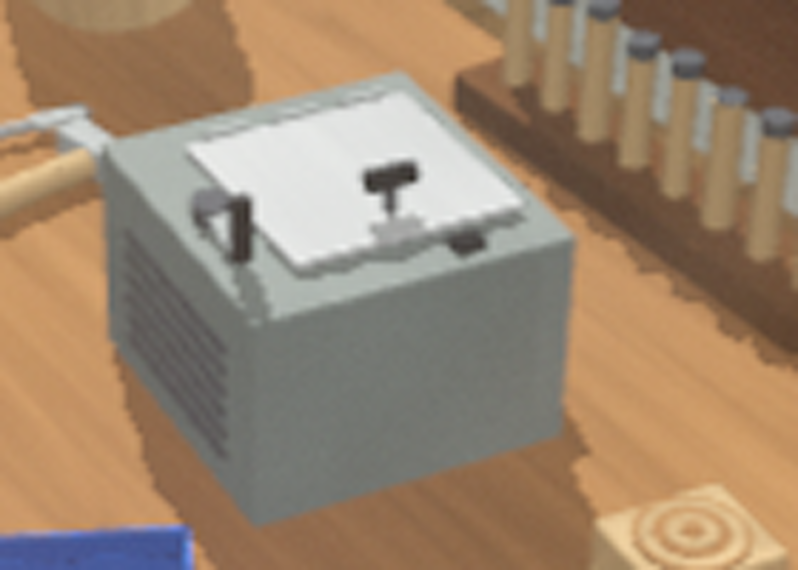

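```bash
cat > h.py <<'E'
import numpy as np
from scipy.optimize import least_squares
from scipy.spatial.transform import Rotation as R
from bench import sensors, grab_frame, camera_info
def proj(n,P,wc=None):
    P=np.atleast_2d(P); c=camera_info(n)
    T=c["camera_from_world"] if wc is None else wc
    p=P@T[:3,:3].T+T[:3,3]
    return np.c_[c["fx"]*p[:,0]/p[:,2]+c["cx"],c["fy"]*p[:,1]/p[:,2]+c["cy"]]
def ray(n,uv,z,wc=None):
    c=camera_info(n); T=c["camera_from_world"] if wc is None else wc
    d=T[:3,:3].T@np.array([(uv[0]-c["cx"])/c["fx"],(uv[1]-c["cy"])/c["fy"],1]); o=-T[:3,:3].T@T[:3,3]
    return o+d*(z-o[2])/d[2]
def rot(s): q=s["tcp_rot"]; return R.from_quat([q[1],q[2],q[3],q[0]]).as_matrix()
def wristT(s):
    W=np.eye(4); W[:3,:3]=rot(s); W[:3,3]=s["eef_pos"]
    return np.linalg.inv(W@camera_info("wrist")["tool_from_camera"])
def w(p,P):
    P=np.atleast_2d(P); c,s=np.cos(p[2]),np.sin(p[2])
    return np.c_[p[0]+c*P[:,0]-s*P[:,1],p[1]+s*P[:,0]+c*P[:,1],P[:,2]]
E
python3 - <<'E'
from h import *
def tz(l): return (np.array(l)+.5)/3.8-.5+[190,120]
def sz(l): return (np.array(l)+.5)/5.7-.5+[220,135]
T=tz([(77,70),(345,93),(322,347),(47,322)]); TP=np.array([[.097,.115,.16],[.097,-.115,.16],[-.125,-.115,.16],[-.125,.115,.16]])
S=sz([(398,72),(572,238),(258,325),(103,145),(258,522)]); SP=np.vstack([TP,[-.125,-.115,0]])
for a,b in ((1,0),(0,1),(1,1)):
    f=lambda p:np.r_[a*(proj("top",w(p,TP))-T).ravel(),b*(proj("side",w(p,SP))-S).ravel()]
    r=least_squares(f,[.5,.05,0]); print(r.x,np.round(r.fun,1))
p=r.x
# tray: rim at z=.025
Q=tz([(577,310),(718,330),(693,530),(547,500)])
RP=np.array([[.09,.065,.025],[.09,-.065,.025],[-.09,-.065,.025],[-.09,.065,.025]])
r=least_squares(lambda q:(proj("top",w(q,RP))-Q).ravel(),[.45,-.25,0]); print("tray",r.x,np.round(r.fun,1))
for t in (0,.1,.2):
  a=-np.pi/2-t
  print(t,"post top",(proj("top",w(p,[-.098+.06*np.cos(a),.06*np.sin(a),.211]))-[190,120])*3.8)
print("handle",(proj("top",w(p,[0,-.05,.1905]))-[190,120])*3.8,(proj("side",w(p,[0,-.05,.1905]))-[220,135])*5.7)
print(w(p,[[-.098,-.06,.196],[0,-.05,.19]]),sensors.read_state()["time"])
E
```

```text
[ 0.62720436  0.03090494 -0.10475354] [ 0.1  0.1  0.2 -0.1  0.1 -0.1 -0.4  0.2  0.  -0.   0.  -0.  -0.  -0.
 -0.  -0.  -0.   0. ]
[ 0.62789325  0.03081568 -0.10538968] [ 0.  -0.   0.  -0.   0.  -0.  -0.  -0.   0.4 -0.7  0.9 -0.9 -0.3 -0.5
 -0.6 -0.6 -0.4  2. ]
[ 0.62750461  0.03080859 -0.10477371] [ 0.2 -0.   0.2 -0.2  0.1 -0.2 -0.4  0.1  0.3 -0.7  0.9 -0.9 -0.4 -0.5
 -0.7 -0.5 -0.4  2. ]
tray [ 0.45064665 -0.34904703 -0.19206686] [-0.1 -0.5  0.1  0.6 -0.1 -0.6  0.1  0.5]
0 post top [[255.20872063 292.74171361]]
0.1 post top [[254.10514709 299.98586975]]
0.2 post top [[252.26154149 307.10638907]]
handle [[255.75691715 182.21465315]] [[388.5130965 175.2218773]]
[[ 0.52376709 -0.01861333  0.196     ]
 [ 0.6222755  -0.01891722  0.19      ]] 0.15
```

```bash
cat >> h.py <<'E'
EX=[.6275,.0308,-.1048]
def go(target,ang=None):
    """world TCP target, tool-x heading deg -> row in tool axes"""
    s=sensors.read_state(); M=rot(s); d=M.T@(np.array(target)-s["eef_pos"]); a=np.degrees(np.arctan2(M[1,0],M[0,0]))
    y=0 if ang is None else (a-ang+180)%360-180
    print("t",round(s["time"],2),"heading",round(a,2),"row",np.round(d,4),"yaw",round(y,2),"tilt",np.round(M[2],3))
E
python3 - <<'E'
from h import *
go([.53,.02,.36],-6)
E
```

```text
t 0.15 heading 72.65 row [-0.3978  0.4999 -0.1039] yaw 78.65 tilt [-0.001 -0.    -1.   ]
```

>>> drive_tool:
  deltas:
    - [-0.02, 0.025, -0.1, 8, 60]
    - [-0.06, 0.075, -0.104, 16, 60]
    - [-0.1, 0.125, -0.104, 24, 60]
    - [-0.13, 0.165, -0.104, 32, 60]
    - [-0.16, 0.2, -0.104, 40, 60]
    - [-0.19, 0.24, -0.104, 48, 60]
    - [-0.22, 0.28, -0.104, 56, 60]
    - [-0.25, 0.32, -0.104, 64, 60]
    - [-0.28, 0.36, -0.104, 72, 60]
    - [-0.31, 0.39, -0.104, 78.6, 60]
    - [-0.34, 0.43, -0.104, 78.6, 60]
    - [-0.37, 0.465, -0.104, 78.6, 60]

```text
time: 1.35
eef_pos: [0.4837, 0.0887, 0.3601]
tcp_rot: [0.0, 0.999, -0.052, -0.0]
wrist_force: [1.2, 1.3, 0.4]
gripper_width: 0.0511
```

Run:
```python
from h import *
go([.53,.02,.36],-6)
```

```text
t 1.35 heading -5.98 row [0.0532 0.0635 0.0001] yaw 0.02 tilt [-0.     0.001 -1.   ]
```

>>> drive_tool:
  deltas:
    - [0.03, 0.03, 0, 0, 60]
    - [0.053, 0.063, 0, 0, 60]
    - [0.053, 0.063, 0, 0, 60]
    - [0.053, 0.063, 0, 0, 60]

```text
time: 1.75
eef_pos: [0.5299, 0.02, 0.3596]
tcp_rot: [0.0, 0.999, -0.053, -0.001]
wrist_force: [-0.2, 0.6, 0.5]
gripper_width: 0.0515
```

Run:
```python
from h import *
import cv2
s=sensors.read_state(); im=grab_frame("wrist"); cv2.imwrite("pics/w1.png",im)
W=wristT(s); np.save("W1.npy",W)
print(s["eef_pos"])
for n,P in dict(frb=[-.125,-.115,.16],brb=[.097,-.115,.16],flapfr=[-.08,-.08,.1665],flapbr=[.08,-.08,.1665],handle=[0,-.05,.1905],post=[-.104,-.0597,.211]).items():
    print(n,proj("wrist",w(EX,P),W))
```

```text
[0.52994177 0.01996145 0.35958945]
frb [[253.80404033 269.29237502]]
brb [[446.24149635 269.32238486]]
flapfr [[293.41469369 243.26613653]]
flapbr [[438.73770963 243.26764838]]
handle [[375.03269403 224.55634726]]
post [[270.33701729 241.38532978]]
```

View pics/w1.png

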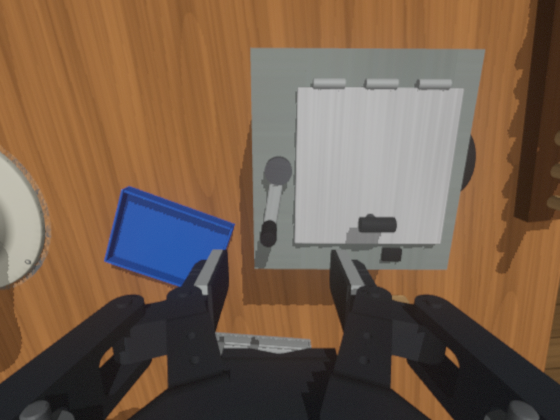

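Run:
```python
from h import *
import cv2
im=cv2.imread("pics/w1.png")
cv2.imwrite("pics/w1z.png",cv2.resize(im[140:280,240:460],None,fx=3.6,fy=3.6,interpolation=cv2.INTER_CUBIC))
W=np.load("W1.npy")
for t in (0,.05,.1,.15,.2,.25):
  a=-np.pi/2-t
  f=lambda z:(proj("wrist",w(EX,[-.098+.06*np.cos(a),.06*np.sin(a),z]),W)[0]-[240,140])*3.6
  print(t,f(.211),f(.173))
print((proj("wrist",w(EX,[[-.098,0,.175],[-.017,-.05,.1905],[.017,-.05,.1905],[-.125,-.115,.16],[.097,-.115,.16]]),W)-[240,140])*3.6)
```

```text
0 [132.13447649 366.05465039] [133.18777851 317.23844624]
0.05 [120.68165456 365.78788453] [123.03360852 316.99956514]
0.1 [109.25144691 364.98807668] [112.90008216 316.28184168]
0.15 [ 97.86749563 363.65656168] [102.80865535 315.08654108]
0.2 [ 86.55340825 361.79554739] [ 92.78074381 313.41575921]
0.25 [ 75.33274039 359.40811794] [ 82.83770288 311.27242461]
[[132.64634943 116.25798524]
 [424.77371093 304.40862608]
 [547.47337115 304.39707308]
 [ 49.69454518 465.45255008]
 [742.46938687 465.56058549]]
```

View pics/w1z.png

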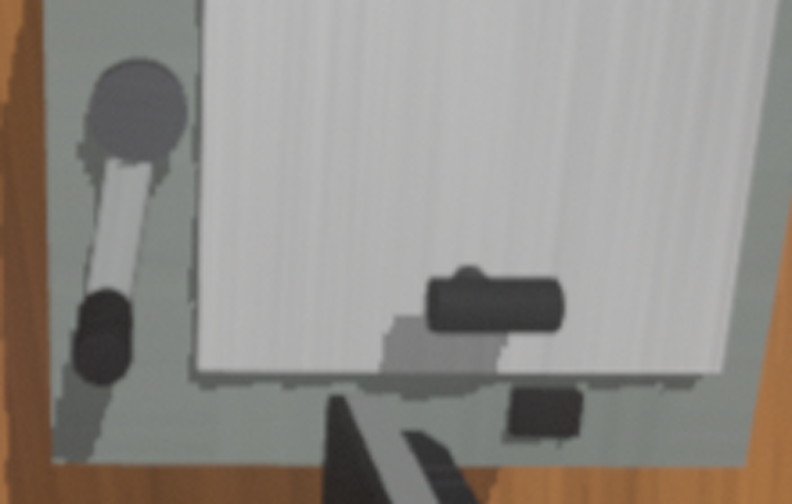

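```bash
sed -i 's/^EX=.*/EX=[.628,.0313,-.1048]/' h.py
python3 - <<'E'
from h import *
P=w(EX,[-.1064,-.0594,.204])[0]; print(P)
go(P,-6)
E
```

```text
[ 0.51597003 -0.01664378  0.204     ]
t 1.8 heading -6.0 row [-0.0095  0.0385  0.156 ] yaw -0.0 tilt [-0.001  0.001 -1.   ]
```

>>> drive_tool:
  deltas:
    - [-0.009, 0.038, 0.03, 0, 60]
    - [-0.009, 0.038, 0.07, 0, 60]
    - [-0.009, 0.038, 0.1, 0, 60]
    - [-0.009, 0.038, 0.12, 0, 60]
    - [-0.009, 0.038, 0.14, 0, 60]
    - [-0.009, 0.038, 0.156, 0, 60]
    - [-0.009, 0.038, 0.156, 0, 60]

```text
time: 2.5
eef_pos: [0.5155, -0.0148, 0.2024]
tcp_rot: [-0.0, 0.999, -0.052, -0.002]
wrist_force: [0.0, 0.4, -0.4]
gripper_width: 0.051
```

Run:
```python
from h import *
import cv2
P=w(EX,[-.1064,-.0594,.204])[0]; go(P,-6)
im=grab_frame("wrist"); cv2.imwrite("pics/w2.png",im)
```

```text
t 2.5 heading -5.91 row [ 0.0007  0.0018 -0.0016] yaw 0.09 tilt [-0.003  0.    -1.   ]
```

View pics/w2.png

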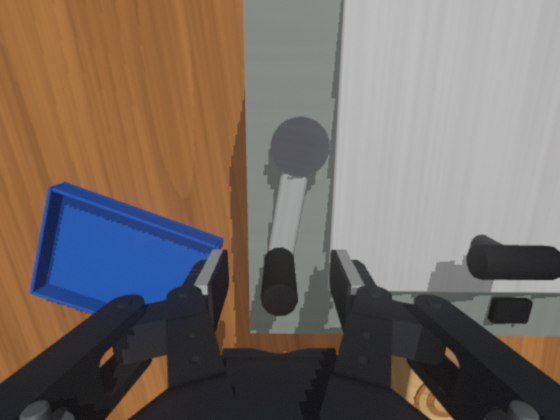

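Run:
```python
from h import *
c=camera_info("wrist"); T=np.linalg.inv(c["tool_from_camera"])
for y in (-.004,0,.004): print(y,proj("wrist",[0,y,-.009],T))
c=camera_info("wrist")
# lever angle from top of post
W=wristT(sensors.read_state()); P=ray("wrist",(280,297),.211,W); B=ray("wrist",(301,147),.175,W); print(P,B,np.degrees(np.arctan2(*(P-B)[[1,0]])), np.linalg.norm((P-B)[:2]))
```

```text
-0.004 [[278.50889964 290.53519713]]
0 [[278.50630372 299.25093636]]
0.004 [[278.50375371 307.81256119]]
[ 0.51664579 -0.0152968   0.211     ] [0.53254289 0.04153543 0.175     ] -105.62735589785618 0.05901373407274517
```

>>> drive_tool:
  deltas:
    - [0.0, 0.001, -0.001, 0, 0]
    - [0.0, 0.001, -0.001, 0, 0]
    - [0.0, 0.001, -0.001, 0, 0]
    - [0.0, 0.001, -0.001, 0, 0]
    - [0.0, 0.001, -0.001, 0, 0]

```text
time: 3.05
eef_pos: [0.5162, -0.016, 0.2061]
tcp_rot: [0.0, 0.999, -0.052, 0.0]
wrist_force: [-0.6, 1.2, 8.1]
gripper_width: 0.0142
```

Run:
```python
from h import *
s=sensors.read_state(); print(s["gripper_width"],s["eef_pos"],s["wrist_force"],s["q"])
C=w(EX,[-.098,0,0])[0]*.6+np.array([.5325,.0415,0])*.4
v=s["eef_pos"]-C; print(np.linalg.norm(v[:2]),-90-6-np.degrees(np.arctan2(v[1],v[0])))
t0=.15
for i in range(0,14):
    f=min(8.2*i,81.5); t=t0+np.radians(f); print(round(f,1),round(-.06*(np.sin(t)-np.sin(t0)),4),round(.06*(np.cos(t)-np.cos(t0)),4))
```

```text
0.014167227233820814 [ 0.51621054 -0.01597183  0.20607673] [-0.55592673  1.18937044  8.05310344] [-1.80089237e-01  5.11545370e-02  1.64829305e+00 -1.73737305e-04
  1.44209038e+00 -7.68679857e-02]
0.05945541664779728 8.724694809276798
0.0 -0.0 0.0
8.2 -0.0084 -0.0019
16.4 -0.0164 -0.0049
24.6 -0.0239 -0.0091
32.8 -0.0307 -0.0143
41.0 -0.0367 -0.0204
49.2 -0.0418 -0.0273
57.4 -0.0458 -0.0349
65.6 -0.0488 -0.043
73.8 -0.0505 -0.0514
81.5 -0.051 -0.0594
81.5 -0.051 -0.0594
81.5 -0.051 -0.0594
81.5 -0.051 -0.0594
```

>>> drive_tool:
  deltas:
    - [-0.0084, -0.0019, 0, 8.2, 0]
    - [-0.0164, -0.0049, 0, 16.4, 0]
    - [-0.0239, -0.0091, 0, 24.6, 0]
    - [-0.0307, -0.0143, 0, 32.8, 0]
    - [-0.0367, -0.0204, 0, 41, 0]
    - [-0.0418, -0.0273, 0, 49.2, 0]
    - [-0.0458, -0.0349, 0, 57.4, 0]
    - [-0.0488, -0.043, 0, 65.6, 0]
    - [-0.0505, -0.0514, 0, 73.8, 0]
    - [-0.051, -0.0594, 0, 81.5, 0]
    - [-0.051, -0.0594, 0, 81.5, 0]
    - [-0.051, -0.0594, 0, 81.5, 0]

```text
time: 4.25
eef_pos: [0.4713, 0.0485, 0.2062]
tcp_rot: [0.0, 0.725, -0.689, -0.0]
wrist_force: [-5.8, 2.7, 1.3]
gripper_width: 0.0137
```

Run:
```python
from h import *
import cv2
s=sensors.read_state(); print(s["gripper_width"],s["eef_pos"],s["wrist_force"],s["torque"])
C=w(EX,[-.098,0,0])[0]*.6+np.array([.5325,.0415,0])*.4
v=s["eef_pos"]-C; a=np.degrees(np.arctan2(v[1],v[0])); print(np.linalg.norm(v[:2]),np.radians((-90-6-a)%360))
im=grab_frame("wrist"); cv2.imwrite("pics/w3.png",im)
```

```text
0.01369618321383504 [0.47125516 0.04849482 0.20621564] [-5.79102928  2.66871573  1.33885808] [0.45100959 0.99669203 0.02239043]
0.06046977438926863 1.5814952082350564
```

View pics/w3.png

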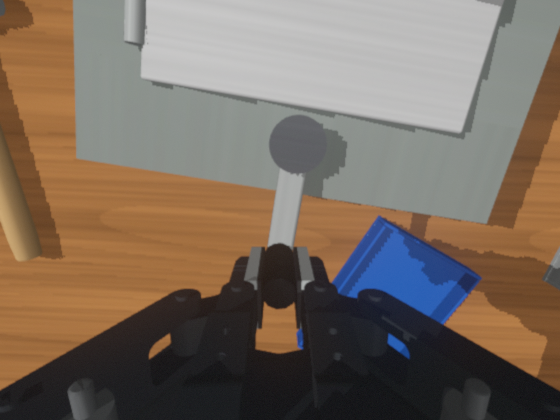

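Run:
```python
from h import *
go(w(EX,[.001,-.05,.27])[0],-6)
```

```text
t 4.3 heading -87.1 row [ 0.0745 -0.1489 -0.0639] yaw -81.1 tilt [-0.     0.001 -1.   ]
```

>>> drive_tool:
  deltas:
    - [0, 0, 0, 0, 70]
    - [0, 0, 0, 0, 70]
    - [0, 0, 0, 0, 70]
    - [0, 0, -0.02, 0, 70]
    - [0, 0, -0.06, -8, 70]
    - [0.01, -0.02, -0.064, -16, 70]
    - [0.02, -0.04, -0.064, -24, 70]
    - [0.03, -0.06, -0.064, -32, 70]
    - [0.04, -0.08, -0.064, -40, 70]
    - [0.05, -0.1, -0.064, -48, 70]
    - [0.06, -0.12, -0.064, -56, 70]
    - [0.0745, -0.149, -0.064, -64, 70]

```text
time: 5.5
eef_pos: [0.6245, -0.0188, 0.2705]
tcp_rot: [-0.0, 0.98, -0.197, -0.0]
wrist_force: [-0.2, 0.1, 1.1]
gripper_width: 0.0598
```

Run:
```python
from h import *
go(w(EX,[.001,-.05,.27])[0],-6)
```

```text
t 5.5 heading -22.69 row [-0.0008 -0.      0.0005] yaw -16.69 tilt [-0. -0. -1.]
```

>>> drive_tool:
  deltas:
    - [-0.001, 0, 0, -8, 70]
    - [-0.001, 0, 0, -16.7, 70]
    - [-0.001, 0, 0, -16.7, 70]

```text
time: 5.8
eef_pos: [0.6237, -0.0187, 0.2702]
tcp_rot: [-0.0, 0.999, -0.05, -0.0]
wrist_force: [1.0, -0.1, -0.5]
gripper_width: 0.0598
```

Run:
```python
from h import *
import cv2
go(w(EX,[.001,-.05,.27])[0],-6)
W=wristT(sensors.read_state());np.save("W4.npy",W)
im=grab_frame("wrist"); cv2.imwrite("pics/w4.png",im)
print(proj("wrist",w(EX,[[0,-.05,.1905],[-.017,-.05,.1905],[.017,-.05,.1905],[-.08,-.08,.1665],[.08,-.08,.1665],[-.098,0,.175]]),W))
```

```text
t 5.8 heading -5.78 row [-0.     -0.0002  0.0002] yaw 0.22 tilt [-0. -0. -1.]
[[277.2570519  226.61953523]
 [252.5693485  226.50950755]
 [301.9426048  226.72955333]
 [176.28480655 251.95185686]
 [378.29842165 252.84299941]
 [136.03456335 150.29038261]]
```

View pics/w4.png

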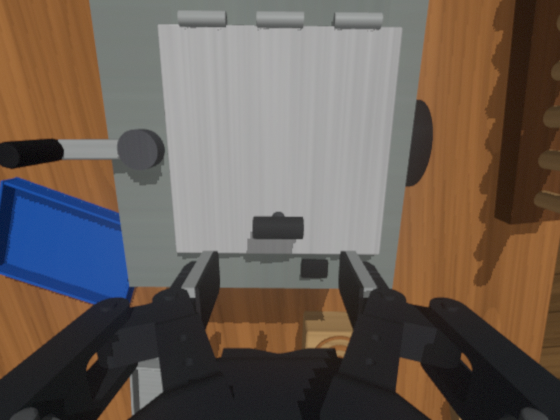

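>>> drive_tool:
  deltas:
    - [0, 0, 0.03, 0, 70]
    - [0, 0, 0.05, 0, 70]
    - [0, 0, 0.069, 0, 70]
    - [0, 0, 0.069, 0, 70]
    - [0, 0, 0.069, 0, 0]
    - [0, 0, 0.069, 0, 0]
    - [0, 0, 0.069, 0, 0]
    - [0, 0, 0.069, 0, 0]
    - [0, 0, 0.069, 0, 0]

```text
time: 6.75
eef_pos: [0.6231, -0.0187, 0.2025]
tcp_rot: [0.0, 0.999, -0.054, -0.0]
wrist_force: [-10.0, -1.0, 1.0]
gripper_width: 0.0326
```

Run:
```python
from h import *
import cv2
go(w(EX,[.001,-.05,.2])[0],-6)
s=sensors.read_state();print(s["wrist_force"],s["torque"],s["gripper_width"])
im=grab_frame("wrist"); cv2.imwrite("pics/w5.png",im)
def hd(t): return np.array([-.13*np.cos(t)+.03*np.sin(t), .13*np.sin(t)+.03*np.cos(t)])
for t in np.arange(0,1.75,.1):
    d=hd(t)-hd(0.0); print(round(t,2),np.round([-d[0],-d[1]],4))
```

```text
t 6.75 heading -6.19 row [ 0.0006 -0.0003  0.0025] yaw -0.19 tilt [-0.001  0.    -1.   ]
[-9.9835707  -0.99205813  1.01112835] [-0.15606867  1.32981741  0.02308679] 0.032644564306418614
0.0 [-0. -0.]
0.1 [-0.0036 -0.0128]
0.2 [-0.0086 -0.0252]
0.3 [-0.0147 -0.0371]
0.4 [-0.0219 -0.0483]
0.5 [-0.0303 -0.0587]
0.6 [-0.0396 -0.0682]
0.7 [-0.0499 -0.0767]
0.8 [-0.0609 -0.0842]
0.9 [-0.0727 -0.0905]
1.0 [-0.085  -0.0956]
1.1 [-0.0978 -0.0995]
1.2 [-0.1109 -0.102 ]
1.3 [-0.1241 -0.1033]
1.4 [-0.1375 -0.1032]
1.5 [-0.1507 -0.1018]
1.6 [-0.1638 -0.0991]
1.7 [-0.1765 -0.0951]
```

View pics/w5.png

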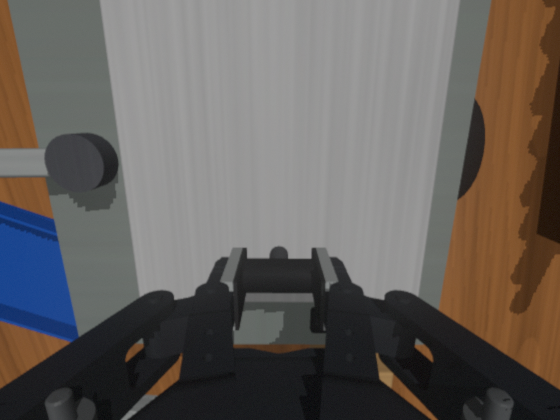

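>>> drive_tool:
  deltas:
    - [0, -0.0036, -0.0128, 0, 0]
    - [0, -0.0086, -0.0252, 0, 0]
    - [0, -0.0147, -0.0371, 0, 0]
    - [0, -0.0219, -0.0483, 0, 0]
    - [0, -0.0303, -0.0587, 0, 0]
    - [0, -0.0396, -0.0682, 0, 0]
    - [0, -0.0499, -0.0767, 0, 0]
    - [0, -0.0609, -0.0842, 0, 0]
    - [0, -0.0727, -0.0905, 0, 0]
    - [0, -0.085, -0.0956, 0, 0]
    - [0, -0.085, -0.0956, 0, 0]

```text
time: 7.9
eef_pos: [0.6326, 0.0674, 0.2991]
tcp_rot: [0.0, 0.999, -0.053, 0.0]
wrist_force: [-2.9, -1.0, -2.2]
gripper_width: 0.0323
```

Run:
```python
from h import *
s=sensors.read_state();print(s["wrist_force"],s["torque"],s["gripper_width"],s["tcp_rot"])
H=w(EX,[0,.08,.1605])[0]; c,q=np.cos(EX[2]),np.sin(EX[2]); d=s["eef_pos"]-H; y=-q*d[0]+c*d[1]; print("ext y,z off",y,d[2]-.006)
from math import *
print("t est",atan2(d[2]-.0105,-y)-atan2(.03,.13), hypot(d[2]-.0105,y))
def hd(t): return np.array([-.13*np.cos(t)+.03*np.sin(t), .13*np.sin(t)+.03*np.cos(t)])
for t in np.arange(1.05,1.75,.1):
    D=hd(t)-hd(1.); print(round(t,2),np.round([-D[0],-D[1]],4))
```

```text
[-2.86829675 -0.99909129 -2.19653064] [-0.45578932  0.46177262  0.03013464] 0.032286196065643424 [ 6.20754142e-06  9.98578025e-01 -5.33093088e-02  2.12193991e-04]
ext y,z off -0.043622330914248546 0.1325608171062089
t est 1.015687541403235 0.1352866609548114
1.05 [-0.0063 -0.0021]
1.15 [-0.0193 -0.0053]
1.25 [-0.0325 -0.0072]
1.35 [-0.0458 -0.0078]
1.45 [-0.0591 -0.0071]
1.55 [-0.0723 -0.005 ]
1.65 [-0.0852 -0.0016]
```

>>> drive_tool:
  deltas:
    - [0, -0.0063, -0.0021, 0, 0]
    - [0, -0.0193, -0.0053, 0, 0]
    - [0, -0.0325, -0.0072, 0, 0]
    - [0, -0.0458, -0.0078, 0, 0]
    - [0, -0.0591, -0.0071, 0, 0]
    - [0, -0.0723, -0.005, 0, 0]
    - [0, -0.0852, -0.0016, 0, 0]
    - [0, -0.0852, -0.0016, 0, 0]
    - [0, -0.0852, -0.0016, 0, 0]

```text
time: 8.8
eef_pos: [0.642, 0.1535, 0.3013]
tcp_rot: [-0.001, 0.999, -0.053, 0.001]
wrist_force: [3.4, 0.9, 6.5]
gripper_width: 0.0316
```

Run:
```python
from h import *
import cv2
s=sensors.read_state();print(s["wrist_force"],s["torque"],s["gripper_width"],s["eef_pos"])
H=w(EX,[0,.08,.1605])[0]; c,q=np.cos(EX[2]),np.sin(EX[2]); d=s["eef_pos"]-H; y=-q*d[0]+c*d[1]
from math import *
print("t est",atan2(d[2]-.0105,-y)-atan2(.03,.13), hypot(d[2]-.0105,y))
im=grab_frame("side"); cv2.imwrite("pics/s6.png",cv2.resize(im[80:240,180:380],None,fx=3.7,fy=3.7,interpolation=cv2.INTER_CUBIC))
```

```text
[3.36934182 0.91969016 6.51807121] [-0.07264886 -0.6084664  -0.22570832] 0.03157433032019222 [0.64204792 0.15348039 0.30125197]
t est 1.6627202693159633 0.1371598328159762
```

View pics/s6.png

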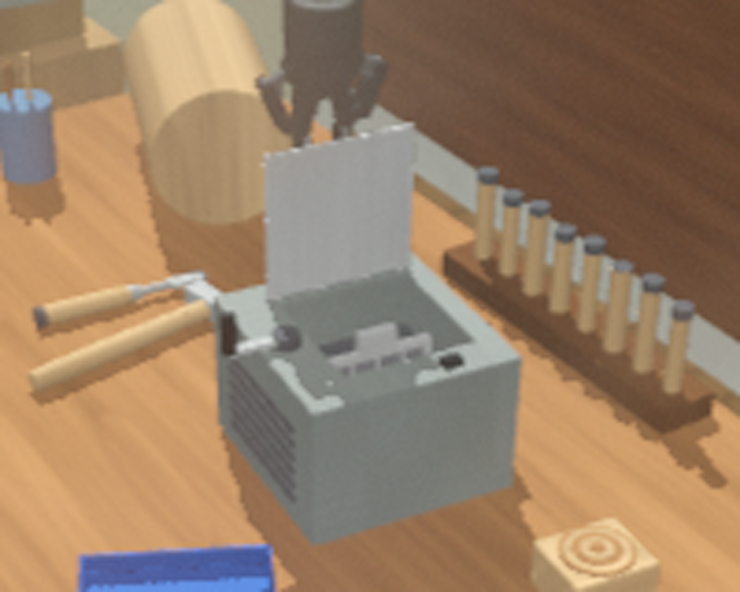

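Run:
```python
from h import *
go(w(EX,[0,0,.40])[0],84)
```

```text
t 8.85 heading -6.06 row [-0.0008  0.1226 -0.0988] yaw -90.06 tilt [ 0.002 -0.001 -1.   ]
```

>>> drive_tool:
  deltas:
    - [0, 0, 0, 0, 70]
    - [0, 0, 0, 0, 70]
    - [0, 0, 0, 0, 70]
    - [0, 0, 0, 0, 70]
    - [0, 0, -0.02, 0, 70]
    - [0, 0, -0.05, 0, 60]
    - [0, 0, -0.1, 0, 50]
    - [0, 0, -0.1, -8, 50]

```text
time: 9.65
eef_pos: [0.642, 0.1531, 0.4084]
tcp_rot: [-0.001, 1.0, 0.017, 0.006]
wrist_force: [0.9, 0.1, 0.7]
gripper_width: 0.0426
```

Run:
```python
from h import *
go(w(EX,[0,0,.40])[0],84)
```

```text
t 9.65 heading 1.93 row [-0.0182  0.1213  0.008 ] yaw -82.07 tilt [ 0.011 -0.002 -1.   ]
```

>>> drive_tool:
  deltas:
    - [-0.003, 0.02, 0, -8, 50]
    - [-0.006, 0.04, 0, -16, 50]
    - [-0.009, 0.06, 0, -24, 50]
    - [-0.012, 0.08, 0, -32, 50]
    - [-0.015, 0.1, 0, -40, 50]
    - [-0.018, 0.121, 0.004, -48, 50]
    - [-0.018, 0.121, 0.008, -56, 50]
    - [-0.018, 0.121, 0.008, -64, 50]
    - [-0.018, 0.121, 0.008, -72, 50]
    - [-0.018, 0.121, 0.008, -80, 50]
    - [-0.018, 0.121, 0.008, -82, 50]
    - [-0.018, 0.121, 0.008, -82, 50]

```text
time: 10.85
eef_pos: [0.6282, 0.0316, 0.3999]
tcp_rot: [0.003, 0.743, 0.669, 0.005]
wrist_force: [-0.6, 0.5, 0.3]
gripper_width: 0.0428
```

Run:
```python
from h import *
import cv2
go(w(EX,[0,0,.40])[0],84)
W=wristT(sensors.read_state());np.save("W7.npy",W)
im=grab_frame("wrist"); cv2.imwrite("pics/w7.png",im)
print(proj("wrist",w(EX,[[-.02,-.006,.152],[.02,-.006,.152],[.02,.006,.152],[-.02,.006,.152],[-.125,-.115,.16],[.097,-.115,.16]]),W))
im=grab_frame("top"); cv2.imwrite("pics/t7.png",cv2.resize(im[100:270,170:400],None,fx=3.4,fy=3.4,interpolation=cv2.INTER_CUBIC))
```

```text
t 10.85 heading 83.96 row [-0.0003 -0.0001 -0.0001] yaw -0.04 tilt [ 0.003  0.011 -1.   ]
[[273.21390074 162.86450918]
 [273.38776644 195.20379761]
 [283.07180874 195.19323339]
 [283.20229426 162.85765977]
 [171.23604561  66.17800274]
 [188.79537513 255.0001836 ]]
```

View pics/w7.png

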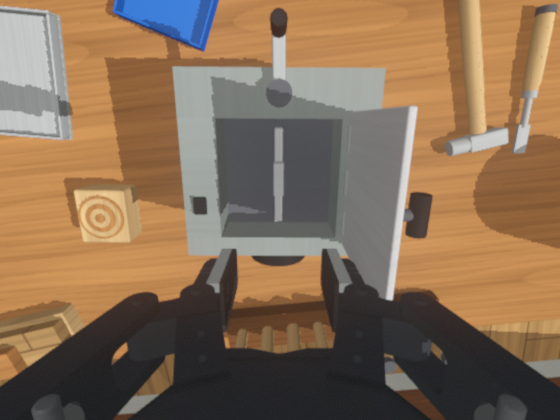

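View pics/t7.png

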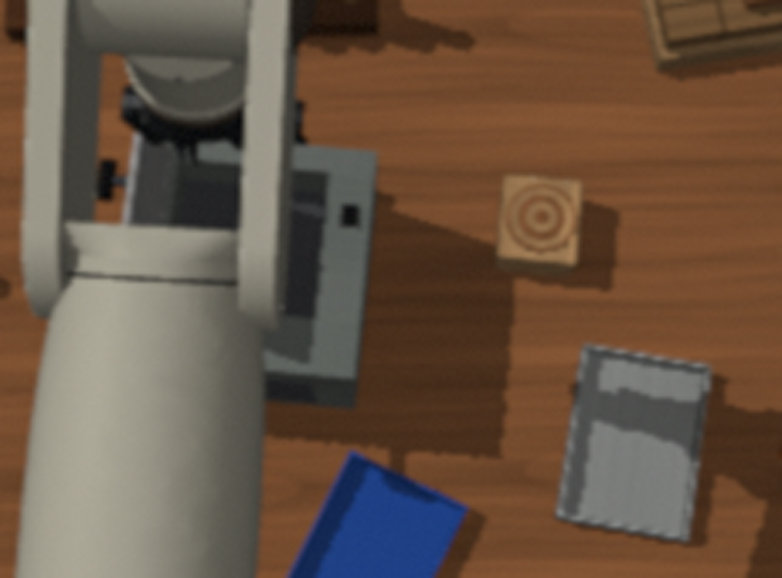

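Run:
```python
from h import *
go(w(EX,[0,0,.20])[0],84)
go(w(EX,[0,0,.149])[0],84)
```

```text
t 10.95 heading 83.84 row [-0.0009 -0.0023  0.1999] yaw -0.16 tilt [ 0.003  0.011 -1.   ]
t 10.95 heading 83.84 row [-0.0011 -0.0029  0.2509] yaw -0.16 tilt [ 0.003  0.011 -1.   ]
```

>>> drive_tool:
  deltas:
    - [0, 0, 0.04, 0, 50]
    - [-0.001, -0.001, 0.08, 0, 50]
    - [-0.001, -0.001, 0.12, 0, 50]
    - [-0.001, -0.002, 0.16, 0, 50]
    - [-0.001, -0.002, 0.2, 0, 50]
    - [-0.001, -0.002, 0.2, 0, 50]

```text
time: 11.55
eef_pos: [0.6263, 0.0314, 0.1948]
tcp_rot: [0.0, 0.744, 0.668, 0.002]
wrist_force: [-0.2, 0.6, 0.2]
gripper_width: 0.0426
```

Run:
```python
from h import *
import cv2
go(w(EX,[0,0,.149])[0],84)
W=wristT(sensors.read_state())
im=grab_frame("wrist"); cv2.imwrite("pics/w8.png",im)
print(proj("wrist",w(EX,[[-.02,-.006,.152],[.02,-.006,.152],[.02,.006,.152],[-.02,.006,.152]]),W))
```

```text
t 11.55 heading 83.77 row [-0.      0.0015  0.0458] yaw -0.23 tilt [ 0.003  0.003 -1.   ]
[[268.81529481 218.53703834]
 [269.66692422 282.87535391]
 [289.94474994 282.77405771]
 [290.43504707 218.44119507]]
```

View pics/w8.png

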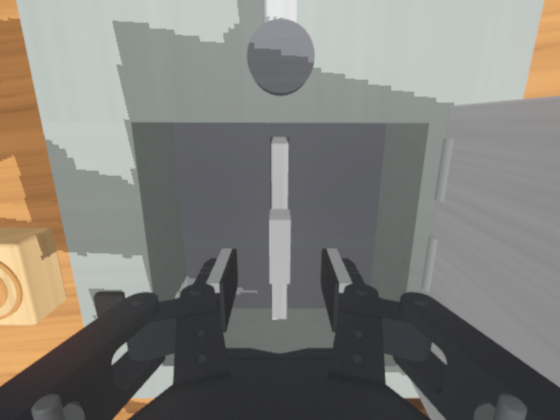

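The tab spans columns 269–291 and rows 218–283, matching the prediction. I'll descend and grip.

>>> drive_tool:
  deltas:
    - [0, 0.001, 0.025, 0, 50]
    - [0, 0.001, 0.045, 0, 50]
    - [0, 0.001, 0.045, 0, 50]
    - [0, 0.001, 0.045, 0, 0]
    - [0, 0.001, 0.045, 0, 0]
    - [0, 0.001, 0.045, 0, 0]
    - [0, 0.001, 0.045, 0, 0]
    - [0, 0.001, 0.045, 0, 0]

```text
time: 12.4
eef_pos: [0.6298, 0.0312, 0.1562]
tcp_rot: [0.003, 0.744, 0.668, 0.005]
wrist_force: [-0.5, -0.3, 8.4]
gripper_width: 0.0106
```

Run:
```python
from h import *
s=sensors.read_state();print(s["wrist_force"],s["torque"],s["gripper_width"])
p=s["eef_pos"]; go(p+[0,0,.03]); go(p+[0,0,.125])
```

```text
[-0.4907569  -0.25623117  8.42326027] [-0.01520525  0.0951789  -0.01268489] 0.010645000438290492
t 12.4 heading 83.78 row [ 0.0001  0.0003 -0.03  ] yaw 0 tilt [ 0.003  0.011 -1.   ]
t 12.4 heading 83.78 row [ 0.0004  0.0013 -0.125 ] yaw 0 tilt [ 0.003  0.011 -1.   ]
```

>>> drive_tool:
  deltas:
    - [0, 0, -0.01, 0, 0]
    - [0, 0, -0.02, 0, 0]
    - [0, 0, -0.03, 0, 0]
    - [0, 0, -0.03, 0, 0]

```text
time: 12.8
eef_pos: [0.6301, 0.0311, 0.1884]
tcp_rot: [0.004, 0.744, 0.668, 0.006]
wrist_force: [-0.5, -0.8, -3.3]
gripper_width: 0.0106
```

Run:
```python
from h import *
import cv2
s=sensors.read_state();print(s["wrist_force"],s["torque"],s["gripper_width"])
p=s["eef_pos"]; go(p+[0,0,.15]);go(w(EX,[0,0,.31])[0],84)
cv2.imwrite("pics/w9.png",grab_frame("wrist"))
```

```text
[-0.50852396 -0.76663336 -3.26927513] [ 0.04183393 -0.01710069  0.01564119] 0.010624322874997792
t 12.8 heading 83.78 row [ 0.0005  0.002  -0.15  ] yaw 0 tilt [ 0.003  0.014 -1.   ]
t 12.8 heading 83.78 row [ 0.0004 -0.0004 -0.1216] yaw -0.22 tilt [ 0.003  0.014 -1.   ]
```

View pics/w9.png

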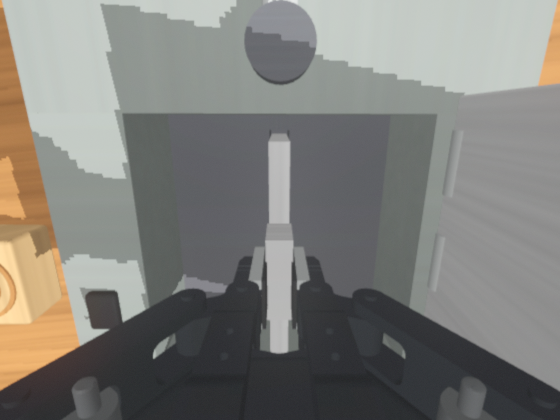

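>>> drive_tool:
  deltas:
    - [0, 0, -0.015, 0, 0]
    - [0, 0, -0.03, 0, 0]
    - [0, 0, -0.05, 0, 0]
    - [0, 0.001, -0.07, 0, 0]
    - [0, 0.001, -0.09, 0, 0]
    - [0, 0.002, -0.11, 0, 0]
    - [0, 0.002, -0.13, 0, 0]
    - [0, 0.002, -0.15, 0, 0]
    - [0, 0.002, -0.16, 0, 0]
    - [0, 0.002, -0.16, 0, 0]

```text
time: 13.85
eef_pos: [0.6299, 0.0306, 0.3492]
tcp_rot: [0.004, 0.744, 0.668, 0.006]
wrist_force: [-0.4, 0.2, -3.1]
gripper_width: 0.0105
```

Run:
```python
from h import *
import cv2
s=sensors.read_state();print(s["wrist_force"],s["torque"],s["gripper_width"])
im=grab_frame("side"); cv2.imwrite("pics/s10.png",cv2.resize(im[80:290,180:400],None,fx=2.8,fy=2.8,interpolation=cv2.INTER_CUBIC))
Q=[.4506,-.349]
# tab centre wanted over tray; TCP ~ tab centre in plan
go([*Q,.345],78)
```

```text
[-0.42217915  0.19576141 -3.14441731] [ 0.00168988 -0.06086762 -0.00799284] 0.01053421534346862
t 13.9 heading 83.78 row [-0.3968 -0.137  -0.0005] yaw 5.78 tilt [ 0.003  0.013 -1.   ]
```

View pics/s10.png

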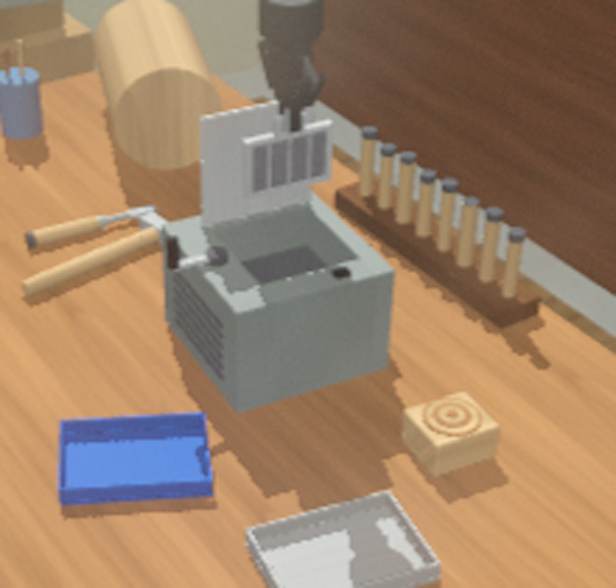

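>>> drive_tool:
  deltas:
    - [-0.015, -0.005, 0, 0, 0]
    - [-0.045, -0.016, 0, 0, 0]
    - [-0.08, -0.028, 0, 0, 0]
    - [-0.12, -0.042, 0, 0, 0]
    - [-0.16, -0.056, 0, 0, 0]
    - [-0.2, -0.07, 0, 0, 0]
    - [-0.24, -0.084, 0, 0, 0]
    - [-0.28, -0.098, 0, 0, 0]
    - [-0.32, -0.112, 0, 0, 0]
    - [-0.355, -0.124, 0, 0, 0]
    - [-0.38, -0.132, 0, 0, 0]
    - [-0.395, -0.137, 0, 0, 0]

```text
time: 15.1
eef_pos: [0.4491, -0.3491, 0.3434]
tcp_rot: [0.003, 0.745, 0.667, 0.005]
wrist_force: [1.2, -0.8, -3.4]
gripper_width: 0.0109
```

Run:
```python
from h import *
go([.4506,-.349,.28])
```

```text
t 15.1 heading 83.66 row [0.     0.0008 0.0634] yaw 0 tilt [ 0.004  0.012 -1.   ]
```

>>> drive_tool:
  deltas:
    - [0, 0.001, 0.02, 0, 0]
    - [0, 0.001, 0.04, 0, 0]
    - [0, 0.001, 0.06, 0, 0]
    - [0, 0.001, 0.06, 0, 0]
    - [0, 0.001, 0.06, 0, 0]
    - [0, 0.001, 0.06, 0, 0]

```text
time: 15.7
eef_pos: [0.451, -0.3491, 0.2846]
tcp_rot: [0.004, 0.745, 0.667, 0.005]
wrist_force: [0.1, -0.3, -2.7]
gripper_width: 0.0106
```

Run:
```python
from h import *
import cv2
s=sensors.read_state();print(s["wrist_force"],s["gripper_width"],s["eef_pos"],s["joint_velocities"].round(3))
M=rot(s); 
# expected plate corners: origin below TCP by .106 along tool z; plate x = tool y
o=s["eef_pos"]+.106*M[:,2]; print("plate origin",o)
pts=np.array([o+M[:,1]*.06,o-M[:,1]*.06,o+M[:,1]*.06-M[:,2]*.08,o-M[:,1]*.06-M[:,2]*.08])
sc=grab_frame("side"); tp=grab_frame("top")
c=proj("side",[[.4506,-.349,.1]])[0].astype(int); x0=max(c[0]-120,0);y0=max(c[1]-150,0)
print("side",((proj("side",pts)-[x0,y0])*3).round())
cv2.imwrite("pics/s11.png",cv2.resize(sc[y0:y0+200,x0:x0+260],None,fx=3,fy=3,interpolation=cv2.INTER_CUBIC))
cv2.imwrite("pics/t11.png",tp)
```

```text
[ 0.10512135 -0.33077286 -2.74429322] 0.01061555128759154 [ 0.45101988 -0.34906885  0.28462135] [ 0.    -0.004 -0.001  0.001 -0.004 -0.001]
plate origin [ 0.45240056 -0.34887072  0.17863053]
side [[418. 374.]
 [311. 410.]
 [423. 310.]
 [313. 344.]]
```

View pics/s11.png

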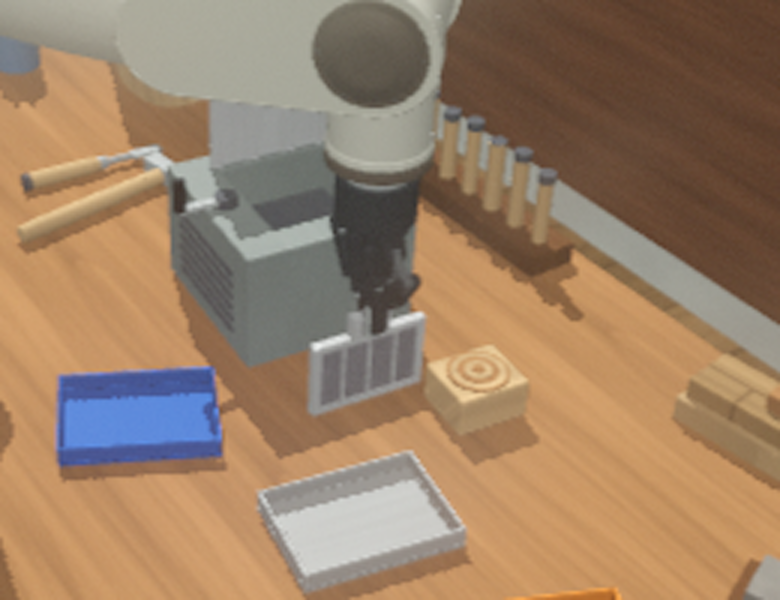

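View pics/t11.png

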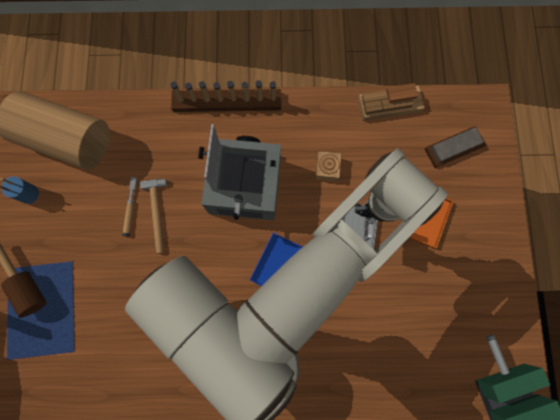

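Run:
```python
from h import *
c=proj("side",[[.4506,-.349,.1]])[0].astype(int); x0=max(c[0]-120,0);y0=max(c[1]-150,0)
q=[.4506,-.349,-.192]
print(((proj("side",w(q,[[.09,.065,.025],[.09,-.065,.025],[-.09,-.065,.025],[-.09,.065,.025]]))-[x0,y0])*3).round())
```

```text
[[408. 446.]
 [464. 526.]
 [302. 573.]
 [254. 488.]]
```

>>> drive_tool:
  deltas:
    - [0, 0, 0, 0, 0]
    - [0, 0, 0, 0, 0]
    - [0, 0, 0, 0, 0]
    - [0, 0, 0, 0, 0]
    - [0, 0, 0, 0, 0]

```text
time: 16.3
eef_pos: [0.451, -0.3491, 0.2844]
tcp_rot: [0.004, 0.745, 0.667, 0.005]
wrist_force: [-0.2, -0.5, -3.2]
gripper_width: 0.0109
```

Run:
```python
from bench import ticket, sensors
s=sensors.read_state(); print(s["eef_pos"],abs(s["joint_velocities"]).max(),s["gripper_width"],s["wrist_force"])
print(ticket.hand_in())
```

```text
[ 0.45099957 -0.34911566  0.28444658] 0.0020719796754389897 0.010860653137854892 [-0.2498922  -0.4598551  -3.20724836]
the job is handed in; nothing more can be done
None
```

I flipped the cam lever to free, swung the flap open, drew the filter plate out by its tab, and handed the job in with the plate held over the steel tray. It was handed in at about 16.3 s of the 70 s allowed; the hand-in reports no verdict.

Last checks before hand-in:
- **Lever:** it ended at about 1.58 rad, estimated from the tool position. The later pictures show its arm overhanging the front.
- **Flap:** it was at about 1.66 rad when I let go, and the final top picture still shows it standing open.
- **Plate:** from the tool pose, its lower edge is about 0.18 m above the bench and its centre within about 2 mm of the tray centre I measured. It tilts about 0.013 rad from upright, the arm is still, and the wrist carries about 3 N, which fits the plate's weight. In the side picture its corners sit within about 2 mm of where the tool pose predicts.
- **Bystanders:** the gouge, hammer and carving look unmoved in the pictures, though I did not measure them.

A few readings disagreed slightly:
- The wrist camera and the fixed cameras differed by about 2 mm on the extractor, so I used a blend of both.
- The side view puts the tray rim about 1–2 pixels from where the top view does, which is a few millimetres.
- The jaws read about 1.5–2 mm narrower than the real size on each thing I gripped.
- Gripping the tab lifted the tool about 6 mm with an 8 N upward force. The hold was therefore a little higher on the tab than planned, but it did not slip.

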